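# Slide the grinding slab under the spice rack and latch it in

## Task

Put the marble slab away: ease it flat along the drawer floor into the tight slot under the acrylic spice rack until it is fully home against the back stop, then slide the rack's latch fully across the slot mouth so that the slab is locked in. The acrylic is brittle, so stop as soon as you feel solid resistance and never press harder than about 25 N against it, and leave the spare jar, mortar, pestle and funnel where they are.

Things in the scene. Friction and masses are not known exactly. Their poses are not given: they have to be found in the camera images.
- slab: Loose flat marble slab, 100 mm (its x) by 130 mm (its y) by 12 mm thick, about 0.4 kg, lying on the drawer floor in front of the slot, somewhat turned and off to the latch side. Too big to grasp: push it by its edges. Origin: centre of its underside, z up.
- rack: Fixed clear acrylic step rack, 260 mm wide, with a slot under it. Origin: middle of the slot mouth, at floor level; x points into the slot, y to the left along the front face (x = 0), z up. Slot 132 mm wide (y -66 to +66), 16 mm high, the drawer floor as its floor. Above it a flat deck (top 21 mm high, 55 mm deep), then three steps of hexagonal glass jars (tops at 87, 109, 131 mm).
- back_stop (a point): Middle of the slot's back stop, at floor level, 98 mm behind the mouth. The slab is home when its far edge rests here: its centre is then 48 mm inside the mouth and its near edge stands 2 mm out of the front.
- fence_end (a point): Outer end of the fence, on its inner face, at floor level. The slot's right wall runs straight on out of the mouth as this fence: face at rack y = -66 mm, 6 mm thick, 16 mm high, out to x = -110 mm. The slab starts clear of it, towards the latch side.
- latch (a joint): Sliding aluminium latch bar on the rack's front, left of the slot: 50 mm long (rack y), at rack x -13 to -5 mm, 3 to 18 mm high. 0: fully open, bar centre at rack y = +102 mm, clear of the mouth. It slides along rack -y; 0.040 m: fully closed, bar centre at +62 mm, 29 mm of it across the mouth. Passes only if the slab is home; needs about 2 N.
- latch_knob (a point): Top centre of the latch's upright steel knob, a 14 mm round post on the middle of the latch bar from 25 to 59.5 mm above the floor; it moves with the latch.
- spare_jar: Bystander: loose hexagonal glass jar, 36 mm across, 46 mm high, silver cap, standing outside the fence. Origin: centre of its underside.
- mortar: Bystander: white porcelain mortar, 110 mm across, 75 mm high. Origin: centre of its underside.
- pestle: Bystander: black steel pestle lying down, 135 mm long (its x), 34 mm thick. Origin: under its middle, at floor level.
- funnel: Bystander: folded aluminium funnel lying flat, a blunt V about 145 by 90 mm with a short spout, 18 mm high. Origin: underside, middle of the folded cone.
Mind the look-alikes: they are no part of the job. What is meant by the slab is not purple or turquoise, and is the larger of those in its own colour.

How it is judged (in metres and radians):
On the way, in this order (a step that is already met when the one before it is completed fails the run):
1. the slab is fully home in the slot while the latch is still open (x of slab in the frame of rack above 0.045 m and y of slab in the frame of rack between -0.005 and 0.005 m and height (world z) of slab below 0.004 m and angle between the x axis of slab and the x axis of rack, either way round below 0.05 rad and value of joint latch below 0.018 m), for 0.2 s.
2. the latch is slid fully across the slot mouth (value of joint latch above 0.035 m), for 0.2 s.
At the end, for the whole second after the job is handed in: The slab lies flat in the slot, at rest, within 4 mm of its back stop (3 mm when it is first pushed home), and the latch is closed to within 5 mm of its full 40 mm travel (x of slab in the frame of rack above 0.044 m and y of slab in the frame of rack between -0.005 and 0.005 m and height (world z) of slab below 0.004 m and angle between the x axis of slab and the x axis of rack, either way round below 0.05 rad and value of joint latch above 0.035 m and linear speed of slab below 0.01 m/s); the robot touches nothing.
It fails at once if more than 30 N is put on the brittle acrylic rack or its latch (contact force between rack and anything else above 30 N).
It fails at once if the spare jar is moved more than 15 mm or tipped (distance of spare_jar from where it was at the start of the episode above 0.015 m or angle between spare_jar's own z axis and vertical above 0.3 rad).
It fails at once if the mortar, pestle or funnel is moved more than 20 mm (distance of any of mortar, pestle, funnel from where it was at the start of the episode above 0.02 m).
It also fails if it takes over 64 s, if anything falls off the work surface, if the arm or the gripper's body presses on something with over 40 N, if the wrist force passes 120 N, or if a joint passes its speed limit or range.

## Robot

A 7-joint arm with a two-finger parallel gripper is mounted at the origin on the work surface. World frame = base frame: x ahead of the robot, y to its left, z up, the work surface at z = 0. Lengths are in m, angles in degrees, forces in N, time in s.
With the tool pointing down it reaches from about 0.425 to 0.875 m from the base axis. Payload 4.7 kg.
Tool frame: the origin (TCP) lies at the very end of the fingers, on their centre line; the grasp point (between the pads) lies 19 mm behind it; z points along the fingers, y is the direction in which the jaws open and shut (so a half turn about z gives the same grasp; the last joint's range is limited). The gripper opens to 87 mm and grips with 3 to 60 N. Pads are 19 mm wide; open, the fingers measure 117 mm over their backs; the gripper's body (75 mm by 190 mm) begins 51 mm behind the grasp point.
Start: joints at [-69.437, 18.392, -4.016, 83.108, 1.295, 78.541, -3.26], TCP at [0.22, 0.612, 0.223] pointing down, gripper open.
Joint ranges: [-163.93, 163.93], [-17.29, 119.83], [-79.2, 71.16], [3.27, 140.29], [-89.18, 269.18], [5.43, 117.66], [-154.24, 154.24]. Speed limits (degrees/s): [147.25, 147.25, 180, 180, 180, 180, 180].

## Interface

Orientations are given as [roll, pitch, yaw] about the fixed x, y, z axes, in that order (R = Rz(yaw) Ry(pitch) Rx(roll)).
In Python, from cell import * gives the robot as it stands.
- The arm moves only by the tool drive_tool, never from a script. Its argument "moves" is text: rows parted by semicolons, each of 5 numbers parted by spaces: the shift along the tool's x, y, z in m, then the turn about the tool's z in degrees, then the gripper's target within -1 to 1 (fully open at 1, half-way at 0, shut at -1). In form: x y z yaw fingers; .... A call has exactly 8 rows; each row is the pose to reach, as a shift and turn from the pose commanded when the call began, along the tool's axes at that moment; what a row does not reach only later rows make up. A row lasts 1/10 s, in which the tool goes at most 50 mm and 8.59 degrees, less where a joint would pass 70% of its speed; a pose out of reach is approached as far as the arm can. A call with a gripper value outside its range is refused whole. The fingers move at their own pace and stop on an object; "grip_force" is the grip in N (left out, the last holds). Time passes only in rows, so rows that repeat a pose let the fingers close, or fill a call up. It gives the time, the measured TCP pose, the force and the opening at its end, in the units of the state.
- get_obs(): the state, without advancing time (a new reading comes with each control period).
- read_camera(name): name is "side" or "top" or "wrist"; returns (picture, depth): 384x512x3 uint8, red, green, blue; 384x512 float32, m along the optical axis (not along the pixel's ray), 0 where there is no reading.
- calibration(name): a dict with "intrinsics" (3x3 intrinsics, pixels), "k1" (the pictures are not rectified: a ray, as slopes to the right and down, at radius r is drawn at 1 + k1 r^2 times it, then the intrinsics apply), "cam_to_world" (4x4, takes a point from camera to world coordinates); the wrist camera has in their place "T_tool_cam" (4x4, takes a point from camera to tool coordinates, whose origin is the TCP and whose axes are the flange's). Camera axes: x right, y up, looking along -z (the intrinsics and any distortion apply to the point x, -y, -z); pixel columns grow to the right and rows downward; lengths in m; the calibration is good to about 2 mm. A picture is of the moment at which its call begins: read the wrist's pose just before it. calibration takes no time and is no camera call.
- sign_off(): hands the job in, once; it reports no verdict.
Trained networks look in the newest picture that a camera, given by its name, has taken for a name from the list of things; names that differ only in an ending like _2 or _b are one class to them, and where a whole thing is asked for, a point or a joint stands for the part that bears it (a point fixed in the world has none). Each returns a list of dicts, best first, with "conf" (0 to 1); they miss things now and then, are a little off and sometimes report something else, mostly with a low value. They report only what shows in the picture. A call takes as long as a camera call. They do not tell look-alikes from the thing itself.
- search_frame(camera, name): "uv" ([column, row] in pixels, amid what is visible of it).
- pinpoint(camera, name): "uv" ([column, row] in pixels: a listed point, or the origin of a listed thing).
The state is a dict: "time_s": time; "qpos": joint angles; "joint_velocities": joint speeds; "effort": joint torques, N m; "tool_pos": TCP position; "tool_rot": TCP orientation; "force": force on the tool from outside, world axes, zero at the start; "wrist_torque": the same for the moment, N m; "grip_width": finger opening in m.
Only numpy, scipy, OpenCV 4.12 (cv2) and the standard library are available. Lean on these libraries where they do the work, as an engineer would, in place of code of your own. Each camera call takes 0.05 s, during which the arm holds its last target. There are 200 camera calls.

## Working session

There is one attempt and no reset: what is moved stays moved. The work goes in short steps, Python scripts to look and compute and a tool call to move; the robot and the scene stay as the last step left them, time stands still between calls to the robot, and variables do not carry over. Pictures are saved under pics/ and viewed, about 8 in all and at most 12, crops included, and the job is handed in when it is done.

Besides the shell and the picture viewer there is one more tool, called after "Emit:" by a JSON object that holds its "op" and its "data". drive_tool: Moves the arm, as the interface text tells. Its arguments: {"type":"object","properties":{"moves":{"type":"string"},"grip_force":{"type":"number"}},"required":["moves"]}

```bash
mkdir -p pics
cat > h.py <<'E'
from cell import *
import numpy as np, cv2
from scipy.spatial.transform import Rotation as R
def ray(cam,uv,T=None):
    c=calibration(cam);K=np.array(c["intrinsics"]);k=c["k1"]
    T=np.array(c["cam_to_world"]) if T is None else T
    a=np.linalg.inv(K)@[uv[0],uv[1],1];d=a[:2].copy();u=d.copy()
    for _ in range(20): u=d/(1+k*(u@u))
    v=T[:3,:3]@[u[0],-u[1],-1];return T[:3,3],v
def onz(cam,uv,z,T=None):
    o,v=ray(cam,uv,T);return o+v*(z-o[2])/v[2]
def bydepth(cam,uv,d,T=None):
    o,v=ray(cam,uv,T);return o+v*d[int(round(uv[1])),int(round(uv[0]))]
def wristT():
    s=get_obs();T=np.eye(4);T[:3,:3]=R.from_euler('xyz',s["tool_rot"],degrees=True).as_matrix();T[:3,3]=s["tool_pos"]
    return T@np.array(calibration("wrist")["T_tool_cam"])
E
python3 - <<'E'
from h import *
print(get_obs())
for c in ["top","side"]:
    p,d=read_camera(c);cv2.imwrite(f"pics/{c}0.png",cv2.cvtColor(p,cv2.COLOR_RGB2BGR))
    print(c,np.array(calibration(c)["cam_to_world"]).round(3).tolist())
    for n in ["slab","rack","back_stop","fence_end","latch_knob","latch","spare_jar","mortar","pestle","funnel"]:
        for r in pinpoint(c,n)[:4]:
            uv=r["uv"]; print(n,np.round(uv,1),round(r["conf"],2),"z0:",onz(c,uv,0.0595 if n=="latch_knob" else 0).round(3))
E
```

```text
{'time_s': 0.0, 'qpos': array([-69.43767686,  18.44087578,  -4.01731975,  83.17413114,
         1.29466324,  78.53937452,  -3.25944043]), 'joint_velocities': array([ 0.06143237, -0.06687155,  0.09282999, -0.00228458,  0.08038116,
        0.01680286,  0.04766173]), 'effort': array([ 2.11532688e-04, -4.91288924e+01, -4.03726939e-01, -3.12526703e+01,
       -6.40363223e-02,  4.37287556e-02,  1.45186282e-04]), 'tool_pos': array([0.21953779, 0.61122877, 0.22144791]), 'tool_rot': array([-1.79890848e+02,  4.72089297e-03,  1.60249603e+02]), 'force': array([-0.41684841,  1.2977393 ,  0.26774744]), 'wrist_torque': array([ 0.00513934, -0.01411434, -0.06287482]), 'grip_width': 0.08676421040609669}
top [[0.024, 0.996, -0.083, 0.481], [-0.999, 0.026, 0.021, -0.004], [0.023, 0.083, 0.996, 1.188], [0.0, 0.0, 0.0, 1.0]]
slab [169.4 181.8] 0.95 z0: [0.601 0.266 0.   ]
slab [238.  201.4] 0.86 z0: [0.545 0.052 0.   ]
slab [215.6 250. ] 0.78 z0: [0.395 0.116 0.   ]
slab [310.4 240.5] 0.66 z0: [ 0.431 -0.173  0.   ]
rack [254.2 178.5] 0.57 z0: [0.618 0.004 0.   ]
rack [259.4 149.7] 0.27 z0: [ 0.709 -0.01   0.   ]
back_stop [256.3 147.8] 0.95 z0: [0.714 0.    0.   ]
back_stop [238.2 199.8] 0.2 z0: [0.55  0.052 0.   ]
fence_end [273.5 218.1] 0.63 z0: [ 0.497 -0.058  0.   ]
fence_end [301.4 190.7] 0.3 z0: [ 0.584 -0.143  0.   ]
latch_knob [218.2 174.8] 0.63 z0: [0.619 0.11  0.06 ]Traceback (most recent call last):
  File "<stdin>", line 7, in <module>
ValueError: it knows: back_stop, fence_end, funnel, latch_knob, mortar, pestle, rack, slab, spare_jar
```

View pics/top0.png

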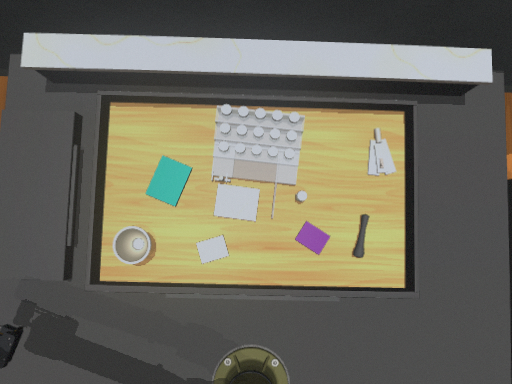

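Slab candidates in the top view are turquoise (169,181), large white (238,202), small white (212,250) and purple (313,238). The slab must be the large white one at (238,202): it isn't purple or turquoise, and it's the larger of the two whites.

Run:
```python
from h import *
p,d=read_camera("top")
for uv in [(150,230),(238,202),(212,250),(260,260),(231,181),(340,200),(302,196)]: print(uv,p[uv[1],uv[0]],bydepth("top",uv,d).round(3))
hsv=cv2.cvtColor(p,cv2.COLOR_RGB2HSV)
m=((hsv[...,1]<60)&(hsv[...,2]>150)).astype(np.uint8)
n,l,st,ce=cv2.connectedComponentsWithStats(m)
for i in range(1,n):
    if 300<st[i,4]<4000:
        pts=np.argwhere(l==i)[:,::-1].astype(np.float32)
        w=np.array([onz("top",q,0.012)[:2] for q in pts],np.float32)
        print(st[i],ce[i].round(1),cv2.minAreaRect(w))
c=cv2.resize(p[90:270,190:340],None,fx=4,fy=4,interpolation=cv2.INTER_CUBIC)[:600]
cv2.imwrite("pics/crop1.png",cv2.cvtColor(c,cv2.COLOR_RGB2BGR))
p,d=read_camera("side");cv2.imwrite("pics/side1.png",cv2.cvtColor(p,cv2.COLOR_RGB2BGR))
for n in ["slab","rack","back_stop","fence_end","latch_knob","spare_jar","mortar"]:
    for r in pinpoint("side",n)[:3]:
        uv=r["uv"]; print(n,np.round(uv,1),round(r["conf"],2),onz("side",uv,0.0595 if n=="latch_knob" else 0).round(3))
```

```text
(150, 230) [192 183 115] [ 0.451  0.319 -0.   ]
(238, 202) [193 199 206] [0.543 0.052 0.009]
(212, 250) [192 198 203] [0.396 0.126 0.012]
(260, 260) [194 195 123] [ 0.368 -0.02  -0.004]
(231, 181) [193 171 113] [ 0.608  0.076 -0.001]
(340, 200) [195 187 120] [ 0.558 -0.265 -0.006]
(302, 196) [193 199 205] [ 0.564 -0.14   0.047]
[367 128  29  48 813] [379.9 156.6] ((0.7104512453079224, -0.39365154504776), (0.08709417283535004, 0.14945586025714874), 85.63935089111328)
[ 214  183   46   39 1409] [236.4 201.9] ((0.5432644486427307, 0.056478798389434814), (0.12932947278022766, 0.1012837141752243), 83.81272888183594)Traceback (most recent call last):
  File "<stdin>", line 10, in <module>
  File "h.py", line 11, in onz
    o,v=ray(cam,uv,T);return o+v*(z-o[2])/v[2]
        ~~~^^^^^^^^^^
  File "h.py", line 5, in ray
    c=calibration(cam);K=np.array(c["intrinsics"]);k=c["k1"]
ValueError: time passes only in moves, steps and waits
```

```bash
sed -i 's/^def ray/from functools import lru_cache\ncalibration=lru_cache(None)(calibration)\ndef ray/' h.py
python3 - <<'E'
from h import *
print(get_obs()["time_s"])
p,d=read_camera("top")
c=cv2.resize(p[90:270,190:340],None,fx=3.3,fy=3.3,interpolation=cv2.INTER_CUBIC)
cv2.imwrite("pics/crop1.png",cv2.cvtColor(c,cv2.COLOR_RGB2BGR))
for n in ["rack","back_stop","fence_end","latch_knob","spare_jar"]:
    for r in pinpoint("top",n)[:2]: 
        uv=r["uv"]; print("top",n,np.round(uv,1),round(r["conf"],2),onz("top",uv,0.0595 if n=="latch_knob" else 0).round(3))
p,d=read_camera("side");cv2.imwrite("pics/side1.png",cv2.cvtColor(p,cv2.COLOR_RGB2BGR))
for n in ["slab","rack","back_stop","fence_end","latch_knob","spare_jar","mortar"]:
    for r in pinpoint("side",n)[:3]:
        uv=r["uv"]; print(n,np.round(uv,1),round(r["conf"],2),onz("side",uv,0.0595 if n=="latch_knob" else 0).round(3))
E
```

```text
0.35
top rack [253.6 176.8] 0.64 [0.623 0.006 0.   ]
top back_stop [256.1 147.4] 0.66 [0.716 0.001 0.   ]
top fence_end [271.5 219.2] 0.74 [ 0.493 -0.052  0.   ]
top latch_knob [221.4 177.8] 0.51 [0.61 0.1  0.06]
top spare_jar [298.2 194.2] 0.5 [ 0.572 -0.133 -0.   ]
slab [236.9 210. ] 0.88 [0.549 0.051 0.   ]
slab [243.7 171. ] 0.69 [0.604 0.276 0.   ]
slab [205.3 267.8] 0.65 [ 0.443 -0.176  0.   ]
back_stop [298.6 213.5] 0.59 [0.714 0.01  0.   ]
fence_end [222.1 233.2] 0.97 [ 0.496 -0.05   0.   ]
latch_knob [258.8 177.2] 0.51 [0.622 0.122 0.06 ]
spare_jar [258.  251.8] 0.51 [ 0.573 -0.137  0.   ]
mortar [182.5 166.1] 0.95 [0.409 0.337 0.   ]
```

View pics/crop1.png

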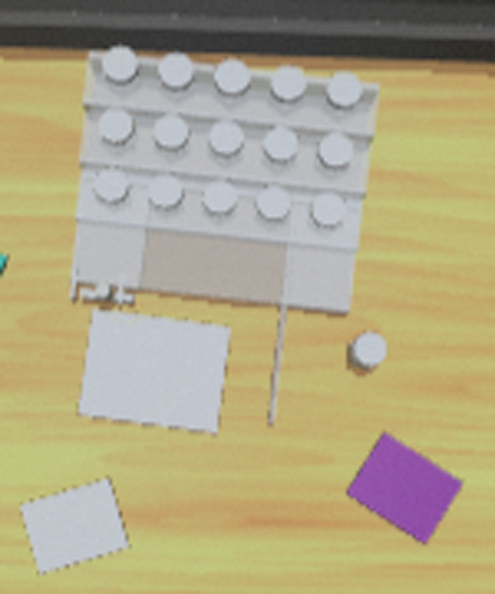

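View pics/side1.png

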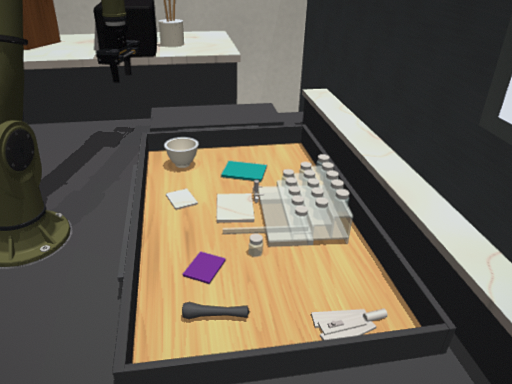

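The crop confirms it: the large white slab is at crop (155,370), just left of the fence, and the small white decoy is at (75,525). The side view agrees. Next I'll move over the slot for a close look.

Emit:
{"op": "drive_tool", "data": {"moves": "-0.032 -0.03 -0.012 0 1; -0.064 -0.06 -0.025 0 1; -0.096 -0.09 -0.037 0 1; -0.13 -0.122 -0.05 0 1; -0.16 -0.152 -0.062 0 1; -0.195 -0.185 -0.075 0 1; -0.228 -0.216 -0.087 0 1; -0.26 -0.246 -0.1 0 1"}}

```text
time_s: 1.85
tool_pos: [0.3819, 0.2903, 0.3233]
tool_rot: [180.0, 0.0, 160.2]
force: [1.0, 1.2, 0.8]
grip_width: 0.0872
```

Emit:
{"op": "drive_tool", "data": {"moves": "-0.032 -0.03 0 -4 1; -0.064 -0.06 0 -8 1; -0.096 -0.09 0 -12 1; -0.13 -0.122 0 -16 1; -0.16 -0.152 0 -20 1; -0.19 -0.184 0 -20 1; -0.193 -0.186 0 -20 1; -0.193 -0.186 0 -20 1"}}

```text
time_s: 2.65
tool_pos: [0.5003, 0.0508, 0.3227]
tool_rot: [180.0, 0.0, -179.9]
force: [0.5, -0.1, -0.5]
grip_width: 0.0867
```

Run:
```python
from h import *
print(get_obs()); print(np.array(calibration("wrist")["T_tool_cam"]).round(3).tolist())
T=wristT();p,d=read_camera("wrist");cv2.imwrite("pics/w1.png",cv2.cvtColor(p,cv2.COLOR_RGB2BGR))
np.savez("w1.npz",T=T,p=p,d=d)
for n in ["slab","rack","back_stop","fence_end","latch_knob","spare_jar"]:
    for r in pinpoint("wrist",n)[:2]:
        uv=r["uv"]; print(n,np.round(uv,1),round(r["conf"],2),onz("wrist",uv,0.0595 if n=="latch_knob" else 0,T).round(4))
```

```text
{'time_s': 2.65, 'qpos': array([-37.77626984,  -2.5256702 ,  28.15066542,  95.04741468,
         1.16600684,  87.16375879,  80.34819996]), 'joint_velocities': array([-1.54236055, -0.13661631, -3.22862262,  0.6355228 , -0.94807728,
        0.20476218, -0.44439673]), 'effort': array([  1.4835963 , -25.44875979,   0.89990705, -32.03971624,
         0.33638922,   0.04665615,   0.10287129]), 'tool_pos': array([0.50031353, 0.05084944, 0.32269495]), 'tool_rot': array([ 1.79970888e+02,  1.19543698e-02, -1.79945679e+02]), 'force': array([ 0.45291601, -0.11428563, -0.54364134]), 'wrist_torque': array([0.00500944, 0.04565647, 0.06908968]), 'grip_width': 0.08673431123376366}
[[-0.001, 0.959, 0.284, 0.078], [1.0, 0.001, 0.001, 0.0], [0.001, 0.284, -0.959, -0.162], [0.0, 0.0, 0.0, 1.0]]
slab [305.7  94.4] 0.85 [0.395  0.1311 0.    ]
slab [263.4 172.4] 0.79 [0.5305 0.06   0.    ]
rack [233.2 215.7] 0.6 [0.6157 0.0023 0.    ]
fence_end [202.9 160.5] 0.59 [ 0.5084 -0.0499  0.    ]
latch_knob [288.4 227.8] 0.81 [0.6143 0.1022 0.0595]
spare_jar [158.6 191.7] 0.92 [ 0.5675 -0.1367  0.    ]
```

View pics/w1.png

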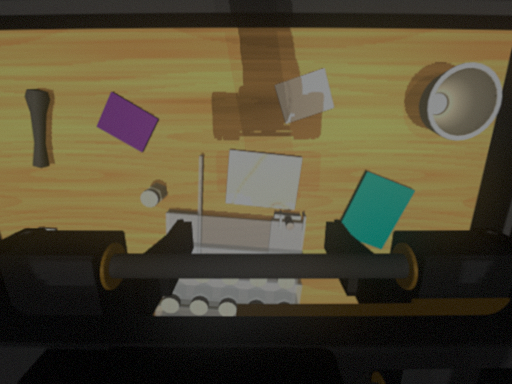

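Run:
```python
from h import *
z=np.load("w1.npz");T,p=z["T"],z["p"]
hsv=cv2.cvtColor(p,cv2.COLOR_RGB2HSV)
m=((hsv[...,1]<60)&(hsv[...,2]>110)).astype(np.uint8)
n,l,st,ce=cv2.connectedComponentsWithStats(m)
i=l[180,250];print(st[i]);k,_=cv2.findContours((l==i).astype(np.uint8),0,1)
h=cv2.convexHull(k[0])[:,0]
w=np.array([onz("wrist",q,0.012,T)[:2] for q in h.astype(float)],np.float32);r=cv2.minAreaRect(w);print(r,cv2.boxPoints(r).round(4).tolist())
c=cv2.resize(p[140:260,150:320],None,fx=4.5,fy=4.5,interpolation=cv2.INTER_CUBIC);cv2.imwrite("pics/w1c.png",cv2.cvtColor(c,cv2.COLOR_RGB2BGR))
```

```text
[ 226  150   76   60 3840]
((0.5426258444786072, 0.05840684100985527), (0.12914714217185974, 0.100252166390419), 84.08766174316406) [[0.4860999882221222, -0.000699999975040555], [0.5857999920845032, -0.010999999940395355], [0.5990999937057495, 0.11749999970197678], [0.49939998984336853, 0.12780000269412994]]
```

View pics/w1c.png

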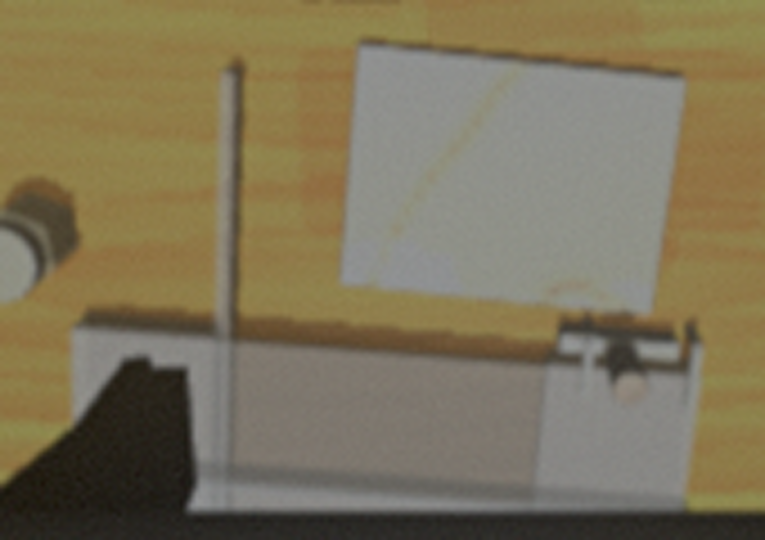

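Run:
```python
from h import *
T=np.load("w1.npz")["T"]
f=lambda x,y,z:onz("wrist",((x+.5)/4.5-.5+150,(y+.5)/4.5-.5+140),z,T)[:2]
A=f(85,328,.021);B=f(545,358,.021);F1=f(239,68,.016);F2=f(234,330,.016);L=f(545,358,.021)
print(A,B,"yaw front",np.degrees(np.arctan2(-(B-A)[0],(B-A)[1])));print(F1,F2,"yaw fence",np.degrees(np.arctan2(*(F2-F1)[::-1])),np.linalg.norm(F2-F1))
print("knob",f(630,386,.0595))
for yaw in (-3,-4,-5):
    Rm=R.from_euler('z',yaw,degrees=True).as_matrix()[:2,:2]
    O1=F1-Rm@[-.11,-.066]; O2=A-Rm@[0,-.13]; O3=f(630,386,.0595)-Rm@[-.009,.102]
    s=Rm.T@(np.array([.5426,.0584])-O1)
    print(yaw,O1,O2,O3,"slab",s)
```

```text
[ 0.60112936 -0.1145624 ] [0.61423892 0.07358887] yaw front -3.9856781417664138
[ 0.49537463 -0.04630827] [ 0.60389421 -0.05472026] yaw fence -4.4324690457631215 0.10884511918831001
knob [0.60977926 0.10413334]
-3 [0.60867805 0.01384433] [0.60793303 0.01525944] [0.61342866 0.00180211] slab [-0.06831936  0.04103635]
-4 [0.6097106  0.01185775] [0.6101977  0.01512093] [0.61164218 0.001754  ] slab [-0.07019375  0.04174748]
-5 [0.61070833 0.00985345] [0.6124596  0.01494291] [0.60985513 0.00173708] slab [-0.07208026  0.04242578]
```

Emit:
{"op": "drive_tool", "data": {"moves": "-0.01 0.02 0.02 8 0.15; -0.02 0.04 0.04 16 0.15; -0.03 0.06 0.06 24 0.15; -0.04 0.08 0.08 32 0.15; -0.052 0.099 0.1 40 0.15; -0.052 0.099 0.12 48 0.15; -0.052 0.099 0.14 56 0.15; -0.052 0.099 0.15 64 0.15"}}

```text
time_s: 3.8
tool_pos: [0.5504, 0.1519, 0.1704]
tool_rot: [-179.8, -0.0, 116.0]
force: [-0.4, 0.4, 0.6]
grip_width: 0.0503
```

Emit:
{"op": "drive_tool", "data": {"moves": "0 0 0.01 8 0.15; 0 0 0.02 16 0.15; 0 0 0.04 24 0.15; 0 0 0.06 30.2 0.15; 0 0 0.08 30.2 0.15; 0 0 0.09 30.2 0.15; 0 0 0.09 30.2 0.15; 0 0 0.09 30.2 0.15"}}

```text
time_s: 4.6
tool_pos: [0.552, 0.1517, 0.0832]
tool_rot: [180.0, -0.0, 86.1]
force: [0.3, 0.3, -0.2]
grip_width: 0.05
```

Run:
```python
from h import *
print(get_obs()['qpos'])
T=wristT();p,d=read_camera("wrist");np.savez("w2.npz",T=T,p=p,d=d)
cv2.imwrite("pics/w2.png",cv2.cvtColor(p,cv2.COLOR_RGB2BGR))
for n in ["latch_knob","slab","fence_end"]:
    for r in pinpoint("wrist",n)[:2]:
        uv=r["uv"]; print(n,np.round(uv,1),round(r["conf"],2),onz("wrist",uv,0.0595 if n=="latch_knob" else 0,T).round(4))
```

```text
[-44.27040734  16.61323157  30.46826838 104.75020056  -9.53839685
  61.12150963 -14.1497411 ]
slab [257.4 281. ] 0.89 [0.5444 0.0581 0.    ]
slab [107.9 228.4] 0.85 [0.4004 0.1285 0.    ]
```

View pics/w2.png

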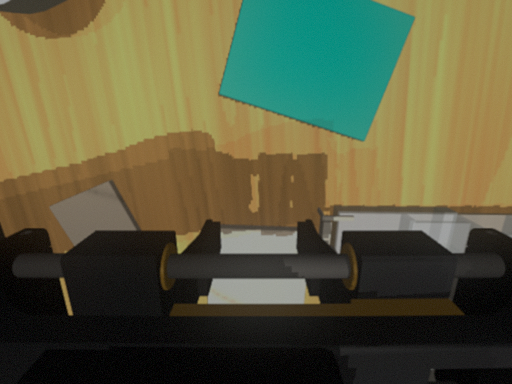

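The left edge of the slab shows at row 227, between the fingertips, and the floor below the fingers is free. I'll descend and push towards the fence.

Emit:
{"op": "drive_tool", "data": {"moves": "0 0 0.015 0 0.15; 0 0 0.03 0 0.15; 0 0 0.045 0 0.15; 0 0 0.06 0 0.15; 0 0 0.07 0 0.15; 0 0 0.077 0 0.15; 0 0 0.077 0 0.15; 0 0 0.077 0 0.15"}}

```text
time_s: 5.6
tool_pos: [0.552, 0.1513, 0.0057]
tool_rot: [180.0, -0.0, 86.0]
force: [-0.1, -0.4, 1.3]
grip_width: 0.0502
```

Emit:
{"op": "drive_tool", "data": {"moves": "-0.004 0 0 0 0.15; -0.008 0 0 0 0.15; -0.012 0 0 0 0.15; -0.016 0 0 0 0.15; -0.02 0 0 0 0.15; -0.024 0 0 0 0.15; -0.028 0 0 0 0.15; -0.03 0 0 0 0.15"}}

```text
time_s: 6.4
tool_pos: [0.5499, 0.1215, 0.0058]
tool_rot: [180.0, -0.0, 86.1]
force: [0.1, 4.5, 0.8]
grip_width: 0.0502
```

Emit:
{"op": "drive_tool", "data": {"moves": "-0.003 0 0 0 0.15; -0.006 0 0 0 0.15; -0.009 0 0 0 0.15; -0.012 0 0 0 0.15; -0.015 0 0 0 0.15; -0.018 0 0 0 0.15; -0.02 0 0 0 0.15; -0.02 0 0 0 0.15"}}

```text
time_s: 7.2
tool_pos: [0.5484, 0.1009, 0.0057]
tool_rot: [180.0, 0.0, 86.0]
force: [0.0, 3.9, 2.8]
grip_width: 0.0496
```

Emit:
{"op": "drive_tool", "data": {"moves": "-0.002 0 0 0 0.15; -0.004 0 0 0 0.15; -0.006 0 0 0 0.15; -0.007 0 0 0 0.15; -0.008 0 0 0 0.15; -0.009 0 0 0 0.15; -0.009 0 0 0 0.15; -0.009 0 0 0 0.15"}}

```text
time_s: 8.0
tool_pos: [0.5477, 0.0927, 0.0057]
tool_rot: [180.0, -0.0, 86.1]
force: [0.1, 5.3, 3.2]
grip_width: 0.0502
```

Emit:
{"op": "drive_tool", "data": {"moves": "-0.0005 0 0 0 0.15; -0.001 0 0 0 0.15; -0.0013 0 0 0 0.15; -0.0016 0 0 0 0.15; -0.002 0 0 0 0.15; -0.002 0 0 0 0.15; -0.002 0 0 0 0.15; -0.002 0 0 0 0.15"}}

```text
time_s: 8.8
tool_pos: [0.5476, 0.0909, 0.0057]
tool_rot: [180.0, -0.0, 86.1]
force: [0.1, 5.3, 3.5]
grip_width: 0.0501
```

Emit:
{"op": "drive_tool", "data": {"moves": "-0.0005 0 0 0 0.15; -0.001 0 0 0 0.15; -0.0013 0 0 0 0.15; -0.0016 0 0 0 0.15; -0.002 0 0 0 0.15; -0.002 0 0 0 0.15; -0.002 0 0 0 0.15; -0.002 0 0 0 0.15"}}

```text
time_s: 9.6
tool_pos: [0.5475, 0.0897, 0.0057]
tool_rot: [180.0, -0.1, 86.1]
force: [0.5, 7.0, 3.2]
grip_width: 0.0501
```

Run:
```python
from h import *
p,d=read_camera("top");np.savez("t3.npz",p=p)
c=cv2.resize(p[165:225,205:290],None,fx=9,fy=9,interpolation=cv2.INTER_CUBIC)
cv2.imwrite("pics/t3.png",cv2.cvtColor(c,cv2.COLOR_RGB2BGR))
```

```text
(no output)
```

View pics/t3.png

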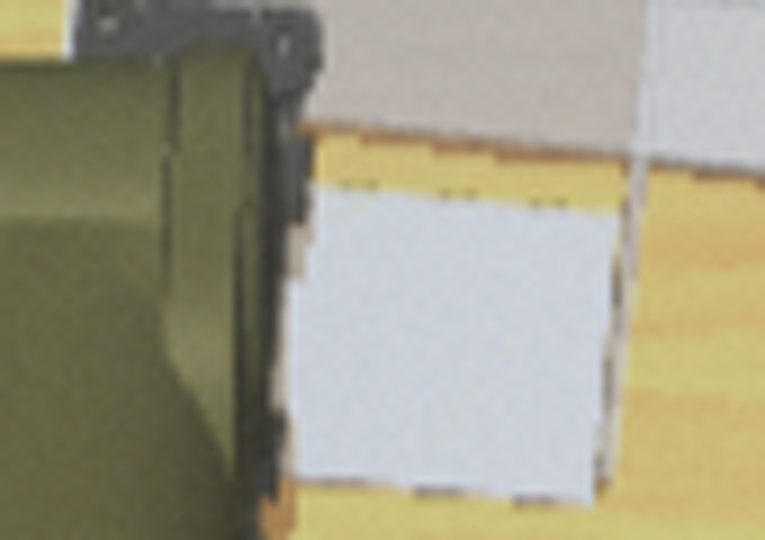

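The slab lies along the fence and the force is rising, so it is about to touch. One more small step.

Emit:
{"op": "drive_tool", "data": {"moves": "-0.0003 0 0 0 0.15; -0.0006 0 0 0 0.15; -0.001 0 0 0 0.15; -0.001 0 0 0 0.15; -0.001 0 0 0 0.15; -0.001 0 0 0 0.15; -0.001 0 0 0 0.15; -0.001 0 0 0 0.15"}}

```text
time_s: 10.45
tool_pos: [0.5475, 0.0896, 0.0058]
tool_rot: [180.0, -0.1, 86.1]
force: [1.4, 8.1, 1.4]
grip_width: 0.0501
```

Emit:
{"op": "drive_tool", "data": {"moves": "-0.0003 0 0 0 0.15; -0.0006 0 0 0 0.15; -0.001 0 0 0 0.15; -0.001 0 0 0 0.15; -0.001 0 0 0 0.15; -0.001 0 0 0 0.15; -0.001 0 0 0 0.15; -0.001 0 0 0 0.15"}}

```text
time_s: 11.25
tool_pos: [0.5475, 0.0895, 0.0058]
tool_rot: [180.0, -0.2, 86.1]
force: [1.8, 9.7, 1.8]
grip_width: 0.05
```

The slab is firmly against the fence: the measured finger face is at rack y 0.0647, and I expected 0.064. Now I'll back off and go round behind the near edge.

Emit:
{"op": "drive_tool", "data": {"moves": "0.004 0 0 0 0.15; 0.012 0 0 0 0.15; 0.012 0 -0.02 0 0.15; 0.012 0 -0.04 0 0.15; 0.012 0 -0.06 0 0.15; 0.012 0 -0.08 0 0.15; 0.012 0 -0.09 0 0.15; 0.012 0 -0.09 0 0.15"}}

```text
time_s: 12.05
tool_pos: [0.5487, 0.0977, 0.0964]
tool_rot: [179.9, 0.0, 86.0]
force: [-0.2, 0.2, 0.4]
grip_width: 0.0503
```

Emit:
{"op": "drive_tool", "data": {"moves": "-0.01 -0.01 0 -8 0.38; -0.02 -0.02 0 -16 0.38; -0.03 -0.03 0 -24 0.38; -0.045 -0.04 0 -32 0.38; -0.06 -0.055 0 -40 0.38; -0.075 -0.07 0 -48 0.38; -0.087 -0.077 0 -56 0.38; -0.087 -0.077 0 -64 0.38"}}

```text
time_s: 12.85
tool_pos: [0.4628, 0.0147, 0.094]
tool_rot: [-179.9, -0.1, 150.2]
force: [0.2, 0.8, -0.4]
grip_width: 0.06
```

Emit:
{"op": "drive_tool", "data": {"moves": "0 0 0 -8 0.38; 0 0 0 -16 0.38; 0 0 0 -24 0.38; 0 0 0 -25.7 0.38; 0 0 0 -25.7 0.38; 0 0 0 -25.7 0.38; 0 0 0 -25.7 0.38; 0 0 0 -25.7 0.38"}}

```text
time_s: 13.65
tool_pos: [0.4651, 0.0169, 0.0955]
tool_rot: [-180.0, -0.0, 175.7]
force: [0.3, -0.8, 0.3]
grip_width: 0.06
```

```bash
cat > rk.py <<'E'
from h import *
def rf(p,yaw=-4.2,O=(.610,.0105)):
    return R.from_euler('z',yaw,degrees=True).as_matrix()[:2,:2].T@(np.array(p[:2])-O)
E
python3 - <<'E'
from rk import *
s=get_obs();print(s['tool_pos'],s['tool_rot'],rf(s['tool_pos']),s['qpos'].round(0))
p,d=read_camera("top")
hsv=cv2.cvtColor(p,cv2.COLOR_RGB2HSV)
c=cv2.resize(p[165:245,205:290],None,fx=7,fy=7,interpolation=cv2.INTER_CUBIC)
cv2.imwrite("pics/t4.png",cv2.cvtColor(c,cv2.COLOR_RGB2BGR))
E
```

```text
[0.46512896 0.0168843  0.09549461] [-1.79997472e+02 -2.94741219e-03  1.75695927e+02] [-0.14494956 -0.00424294] [-34.   2.  30. 118.  -1.  60.  81.]
```

View pics/t4.png

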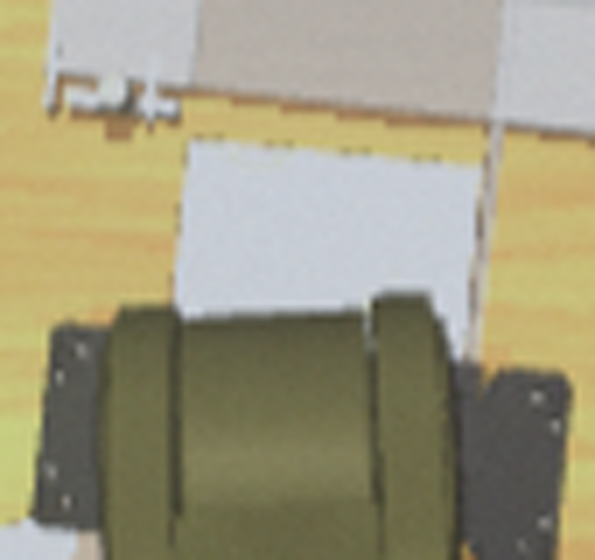

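The slab sits square against the fence, between the slot walls. I'll descend behind it and push in.

Emit:
{"op": "drive_tool", "data": {"moves": "0 0 0.02 0 0.38; 0 0 0.04 0 0.38; 0 0 0.06 0 0.38; 0 0 0.075 0 0.38; 0 0 0.085 0 0.38; 0 0 0.09 0 0.38; 0 0 0.09 0 0.38; 0 0 0.09 0 0.38"}}

```text
time_s: 14.5
tool_pos: [0.4657, 0.017, 0.0061]
tool_rot: [180.0, 0.1, 175.7]
force: [0.3, -0.3, -0.1]
grip_width: 0.06
```

Emit:
{"op": "drive_tool", "data": {"moves": "-0.004 0 0 0 0.38; -0.008 0 0 0 0.38; -0.012 0 0 0 0.38; -0.016 0 0 0 0.38; -0.02 0 0 0 0.38; -0.024 0 0 0 0.38; -0.027 0 0 0 0.38; -0.028 0 0 0 0.38"}}

```text
time_s: 15.3
tool_pos: [0.4902, 0.0152, 0.0049]
tool_rot: [180.0, -0.4, 175.8]
force: [-7.6, 1.3, 6.1]
grip_width: 0.06
```

Emit:
{"op": "drive_tool", "data": {"moves": "-0.003 0 0 0 0.38; -0.006 0 0 0 0.38; -0.009 0 0 0 0.38; -0.012 0 0 0 0.38; -0.015 0 0 0 0.38; -0.018 0 0 0 0.38; -0.02 0 0 0 0.38; -0.02 0 0 0 0.38"}}

```text
time_s: 16.1
tool_pos: [0.5115, 0.0134, 0.0049]
tool_rot: [-180.0, -0.2, 175.7]
force: [-3.7, 0.7, 0.3]
grip_width: 0.0603
```

Emit:
{"op": "drive_tool", "data": {"moves": "-0.003 0 0 0 0.38; -0.006 0 0 0 0.38; -0.009 0 0 0 0.38; -0.012 0 0 0 0.38; -0.015 0 0 0 0.38; -0.018 0 0 0 0.38; -0.02 0 0 0 0.38; -0.02 0 0 0 0.38"}}

```text
time_s: 16.9
tool_pos: [0.5337, 0.0118, 0.0057]
tool_rot: [180.0, 0.1, 175.7]
force: [-1.2, 0.2, -0.8]
grip_width: 0.0601
```

Run:
```python
from rk import *
s=get_obs();print(s['tool_pos'],s['force'],rf(s['tool_pos']))
p,d=read_camera("side")
c=cv2.resize(p[160:260,200:330],None,fx=6,fy=6,interpolation=cv2.INTER_CUBIC)
cv2.imwrite("pics/s5.png",cv2.cvtColor(c,cv2.COLOR_RGB2BGR))
```

```text
[0.53367769 0.01184427 0.00572585] [-1.17922444  0.17636324 -0.82923406] [-0.0762158  -0.00424904]
```

View pics/s5.png

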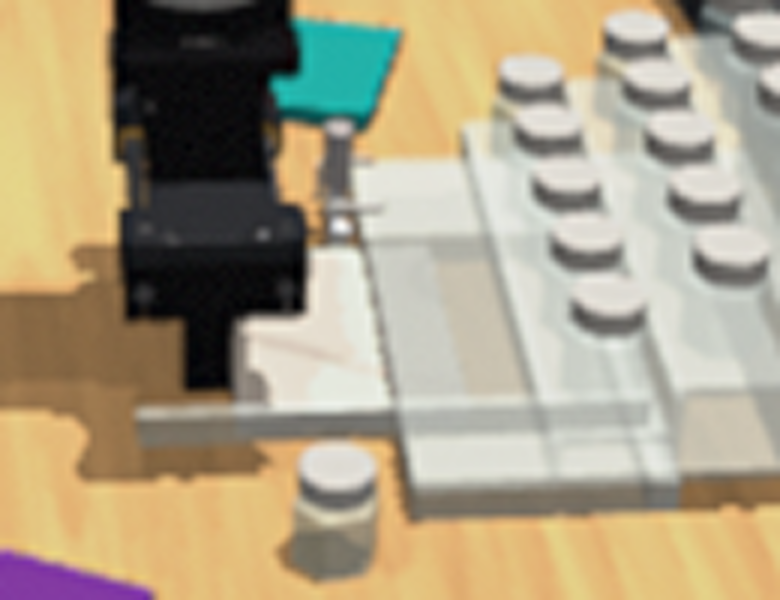

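The slab's leading edge is about 33 mm inside the slot, under the clear deck, and the force is low. I'll continue.

Emit:
{"op": "drive_tool", "data": {"moves": "-0.004 0 0 0 0.38; -0.008 0 0 0 0.38; -0.012 0 0 0 0.38; -0.016 0 0 0 0.38; -0.02 0 0 0 0.38; -0.024 0 0 0 0.38; -0.028 0 0 0 0.38; -0.028 0 0 0 0.38"}}

```text
time_s: 17.75
tool_pos: [0.5609, 0.0099, 0.0058]
tool_rot: [180.0, -0.0, 175.7]
force: [-3.3, -0.2, 2.2]
grip_width: 0.0599
```

Emit:
{"op": "drive_tool", "data": {"moves": "-0.003 0 0 0 0.38; -0.006 0 0 0 0.38; -0.009 0 0 0 0.38; -0.012 0 0 0 0.38; -0.015 0 0 0 0.38; -0.018 0 0 0 0.38; -0.02 0 0 0 0.38; -0.02 0 0 0 0.38"}}

```text
time_s: 18.55
tool_pos: [0.5802, 0.0085, 0.0057]
tool_rot: [180.0, -0.1, 175.8]
force: [-4.9, -0.0, 4.0]
grip_width: 0.0603
```

Run:
```python
from rk import *
s=get_obs();print(s['force'],rf(s['tool_pos']))
```

```text
[-4.8718837  -0.00765197  3.95616991] [-0.02957267 -0.00420805]
```

18 mm to go. I'll take 12 mm slowly, then small steps.

Emit:
{"op": "drive_tool", "data": {"moves": "-0.002 0 0 0 0.38; -0.004 0 0 0 0.38; -0.006 0 0 0 0.38; -0.008 0 0 0 0.38; -0.01 0 0 0 0.38; -0.012 0 0 0 0.38; -0.012 0 0 0 0.38; -0.012 0 0 0 0.38"}}

```text
time_s: 19.35
tool_pos: [0.5922, 0.0076, 0.0058]
tool_rot: [180.0, -0.1, 175.8]
force: [-6.4, -0.3, 3.6]
grip_width: 0.0602
```

Emit:
{"op": "drive_tool", "data": {"moves": "-0.0005 0 0 0 0.38; -0.001 0 0 0 0.38; -0.0015 0 0 0 0.38; -0.002 0 0 0 0.38; -0.0025 0 0 0 0.38; -0.003 0 0 0 0.38; -0.003 0 0 0 0.38; -0.003 0 0 0 0.38"}}

```text
time_s: 20.15
tool_pos: [0.5946, 0.0074, 0.0057]
tool_rot: [180.0, -0.1, 175.8]
force: [-5.4, 0.5, 4.5]
grip_width: 0.06
```

Emit:
{"op": "drive_tool", "data": {"moves": "-0.0005 0 0 0 0.38; -0.001 0 0 0 0.38; -0.0015 0 0 0 0.38; -0.002 0 0 0 0.38; -0.002 0 0 0 0.38; -0.002 0 0 0 0.38; -0.002 0 0 0 0.38; -0.002 0 0 0 0.38"}}

```text
time_s: 20.95
tool_pos: [0.5968, 0.0073, 0.0058]
tool_rot: [180.0, -0.1, 175.8]
force: [-6.4, -0.0, 3.3]
grip_width: 0.0601
```

Emit:
{"op": "drive_tool", "data": {"moves": "-0.0005 0 0 0 0.38; -0.001 0 0 0 0.38; -0.0015 0 0 0 0.38; -0.002 0 0 0 0.38; -0.002 0 0 0 0.38; -0.002 0 0 0 0.38; -0.002 0 0 0 0.38; -0.002 0 0 0 0.38"}}

```text
time_s: 21.75
tool_pos: [0.5988, 0.0072, 0.0057]
tool_rot: [180.0, -0.1, 175.8]
force: [-5.3, 0.5, 4.1]
grip_width: 0.0603
```

Emit:
{"op": "drive_tool", "data": {"moves": "-0.0005 0 0 0 0.38; -0.001 0 0 0 0.38; -0.0015 0 0 0 0.38; -0.0015 0 0 0 0.38; -0.0015 0 0 0 0.38; -0.0015 0 0 0 0.38; -0.0015 0 0 0 0.38; -0.0015 0 0 0 0.38"}}

```text
time_s: 22.55
tool_pos: [0.5989, 0.0071, 0.0057]
tool_rot: [180.0, -0.3, 175.8]
force: [-9.3, 0.6, 7.6]
grip_width: 0.0596
```

Emit:
{"op": "drive_tool", "data": {"moves": "-0.0005 0 0 0 0.38; -0.001 0 0 0 0.38; -0.0015 0 0 0 0.38; -0.0015 0 0 0 0.38; -0.0015 0 0 0 0.38; -0.0015 0 0 0 0.38; -0.0015 0 0 0 0.38; -0.0015 0 0 0 0.38"}}

```text
time_s: 23.35
tool_pos: [0.599, 0.0071, 0.0056]
tool_rot: [180.0, -0.5, 175.8]
force: [-13.3, 1.4, 11.3]
grip_width: 0.0598
```

There is solid resistance, 13 N and 3 mm of command with no movement, at the predicted home position (TCP rack x about -11 mm). I'll back off and look at the latch.

Emit:
{"op": "drive_tool", "data": {"moves": "0.006 0 0 0 0.38; 0.016 0 0 0 0.38; 0.016 0 -0.02 0 0; 0.016 0 -0.05 0 -0.5; 0.016 0.02 -0.08 0 -1; 0.016 0.04 -0.11 0 -1; 0.016 0.06 -0.13 0 -1; 0.016 0.06 -0.13 0 -1"}}

```text
time_s: 24.15
tool_pos: [0.594, 0.0721, 0.1392]
tool_rot: [179.7, 0.4, 176.0]
force: [0.1, -0.2, -0.5]
grip_width: 0.0198
```

Run:
```python
from rk import *
s=get_obs();print(s['tool_pos'],s['force'],rf(s['tool_pos']))
T=wristT();p,d=read_camera("wrist");np.savez("w6.npz",T=T,p=p,d=d)
cv2.imwrite("pics/w6.png",cv2.cvtColor(p,cv2.COLOR_RGB2BGR))
for n in ["latch_knob"]:
    for r in pinpoint("wrist",n)[:3]:
        w=onz("wrist",r["uv"],.0595,T); print(n,np.round(r["uv"],1),round(r["conf"],2),w.round(4),rf(w))
```

```text
[0.59401401 0.07210736 0.13917321] [ 0.12853422 -0.20664052 -0.48386381] [-0.02045507  0.06027112]
latch_knob [294.3 212.5] 0.61 [0.6124 0.1056 0.0595] [-0.00459511  0.09502588]
```

View pics/w6.png

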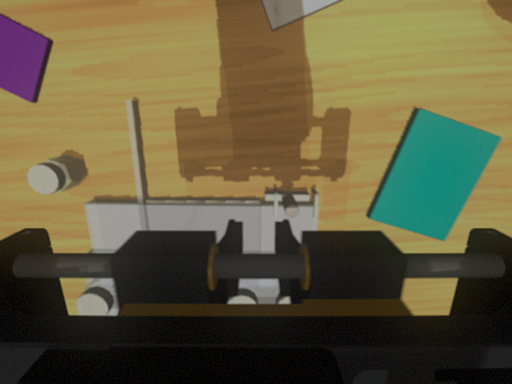

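The slab is in and the knob is at pixel (290,205), to the left of the slot. I'll go to the knob's left side with the fingers shut.

Emit:
{"op": "drive_tool", "data": {"moves": "-0.006 0.03 0 0 -1; -0.0125 0.06 0 0 -1; -0.0125 0.078 0.02 0 -1; -0.0125 0.078 0.04 0 -1; -0.0125 0.078 0.06 0 -1; -0.0125 0.078 0.08 0 -1; -0.0125 0.078 0.099 0 -1; -0.0125 0.078 0.099 0 -1"}}

```text
time_s: 25.05
tool_pos: [0.6063, 0.1416, 0.032]
tool_rot: [-179.8, -0.4, 175.6]
force: [-0.8, -0.6, -0.4]
grip_width: 0.0003
```

Run:
```python
from rk import *
s=get_obs();print(s['tool_pos'],s['force'],rf(s['tool_pos']),s['grip_width'])
T=wristT();p,d=read_camera("wrist")
c=p[100:300,200:400]; a=cv2.resize(c,(400,400),interpolation=cv2.INTER_CUBIC)
p,d=read_camera("side")
b=cv2.resize(p[150:250,220:320],(400,400),interpolation=cv2.INTER_CUBIC)
cv2.imwrite("pics/w7.png",cv2.cvtColor(np.hstack([a,b]),cv2.COLOR_RGB2BGR))
```

```text
[0.60629454 0.14163055 0.03202708] [-0.84488041 -0.6415458  -0.35236154] [-0.01329927  0.13050701] 0.00030451999149143957
```

View pics/w7.png

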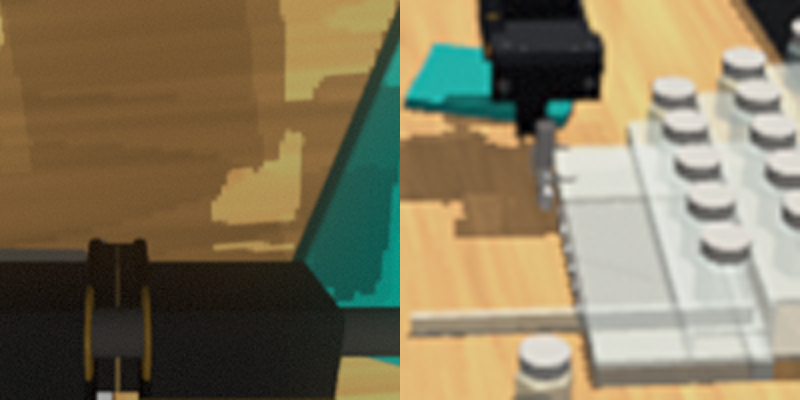

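The fingers stand left of the knob, free of contact. I'll centre them on it and push.

Emit:
{"op": "drive_tool", "data": {"moves": "-0.004 0 -0.005 0 -1; -0.005 -0.003 -0.005 0 -1; -0.005 -0.006 -0.005 0 -1; -0.005 -0.009 -0.005 0 -1; -0.005 -0.012 -0.005 0 -1; -0.005 -0.015 -0.005 0 -1; -0.005 -0.017 -0.005 0 -1; -0.005 -0.017 -0.005 0 -1"}}

```text
time_s: 25.95
tool_pos: [0.6132, 0.1268, 0.0415]
tool_rot: [-180.0, -0.0, 175.7]
force: [-1.2, -0.6, -0.1]
grip_width: 0.0005
```

Emit:
{"op": "drive_tool", "data": {"moves": "0 -0.003 0 0 -1; 0 -0.006 0 0 -1; 0 -0.009 0 0 -1; 0 -0.012 0 0 -1; 0 -0.014 0 0 -1; 0 -0.015 0 0 -1; 0 -0.015 0 0 -1; 0 -0.015 0 0 -1"}}

```text
time_s: 26.75
tool_pos: [0.6121, 0.1122, 0.0416]
tool_rot: [-180.0, -0.0, 175.7]
force: [0.5, 1.7, 0.3]
grip_width: 0.0003
```

Run:
```python
from rk import *
s=get_obs();print(s['tool_pos'],s['force'],rf(s['tool_pos']))
```

```text
[0.61208609 0.11217048 0.04156186] [0.49985609 1.70314281 0.34351211] [-0.00536567  0.10155023]
```

Emit:
{"op": "drive_tool", "data": {"moves": "0 -0.002 0 0 -1; 0 -0.004 0 0 -1; 0 -0.006 0 0 -1; 0 -0.008 0 0 -1; 0 -0.01 0 0 -1; 0 -0.011 0 0 -1; 0 -0.011 0 0 -1; 0 -0.011 0 0 -1"}}

```text
time_s: 27.55
tool_pos: [0.6114, 0.1009, 0.0416]
tool_rot: [-180.0, 0.0, 175.7]
force: [-0.8, -0.3, -0.1]
grip_width: 0.0003
```

Emit:
{"op": "drive_tool", "data": {"moves": "0 -0.0005 0 0 -1; 0 -0.001 0 0 -1; 0 -0.0015 0 0 -1; 0 -0.002 0 0 -1; 0 -0.0025 0 0 -1; 0 -0.003 0 0 -1; 0 -0.003 0 0 -1; 0 -0.003 0 0 -1"}}

```text
time_s: 28.35
tool_pos: [0.6112, 0.0982, 0.0416]
tool_rot: [-180.0, 0.0, 175.7]
force: [-0.2, 0.6, 0.5]
grip_width: 0.0006
```

Emit:
{"op": "drive_tool", "data": {"moves": "0 -0.0005 0 0 -1; 0 -0.001 0 0 -1; 0 -0.0015 0 0 -1; 0 -0.002 0 0 -1; 0 -0.0025 0 0 -1; 0 -0.003 0 0 -1; 0 -0.003 0 0 -1; 0 -0.003 0 0 -1"}}

```text
time_s: 29.15
tool_pos: [0.6109, 0.0952, 0.0416]
tool_rot: [-180.0, 0.0, 175.7]
force: [1.0, 0.3, 0.3]
grip_width: 0.0008
```

Emit:
{"op": "drive_tool", "data": {"moves": "0 -0.0005 0 0 -1; 0 -0.001 0 0 -1; 0 -0.0015 0 0 -1; 0 -0.002 0 0 -1; 0 -0.0025 0 0 -1; 0 -0.003 0 0 -1; 0 -0.003 0 0 -1; 0 -0.003 0 0 -1"}}

```text
time_s: 29.95
tool_pos: [0.6107, 0.0922, 0.0416]
tool_rot: [-180.0, 0.0, 175.7]
force: [0.1, 1.5, -0.2]
grip_width: 0.0005
```

Run:
```python
from rk import *
s=get_obs();print(s['tool_pos'],s['force'],rf(s['tool_pos']))
T=wristT();p,d=read_camera("wrist")
a=cv2.resize(p[130:330,180:380],(400,400),interpolation=cv2.INTER_CUBIC)
p,d=read_camera("side")
b=cv2.resize(p[150:250,220:320],(400,400),interpolation=cv2.INTER_CUBIC)
cv2.imwrite("pics/w8.png",cv2.cvtColor(np.hstack([a,b]),cv2.COLOR_RGB2BGR))
for r in pinpoint("side","latch_knob")[:3]:
    w=onz("side",r["uv"],.0595); print(np.round(r["uv"],1),round(r["conf"],2),w.round(4),rf(w))
```

```text
[0.61067061 0.09224468 0.0415999 ] [ 0.08155773  1.46491017 -0.23121766] [-0.00531803  0.08157426]
[260.9 218.4] 0.74 [ 0.5884 -0.0833  0.0595] [-0.01466724 -0.09509846]
[257.5 182.1] 0.65 [0.6134 0.0948 0.0595] [-0.00280775  0.0843432 ]
```

View pics/w8.png

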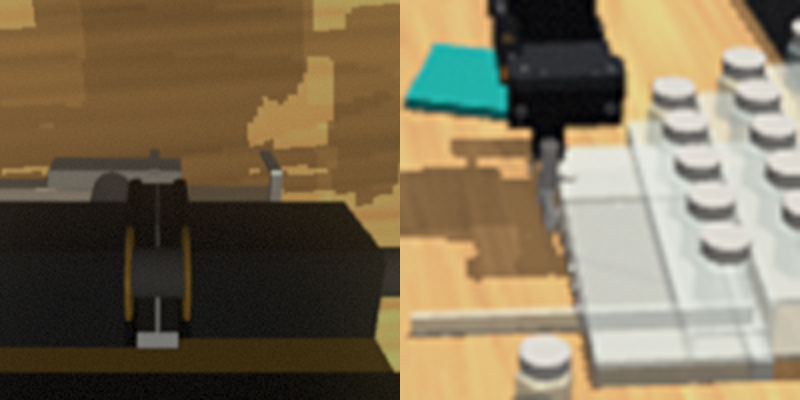

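The knob (left crop, 110,185) is in contact with the fingers (edge at 130). The bar has left its bracket at (275,185) by about 33 mm, so a few mm remain.

Emit:
{"op": "drive_tool", "data": {"moves": "0 -0.0005 0 0 -1; 0 -0.001 0 0 -1; 0 -0.0015 0 0 -1; 0 -0.002 0 0 -1; 0 -0.0025 0 0 -1; 0 -0.003 0 0 -1; 0 -0.003 0 0 -1; 0 -0.003 0 0 -1"}}

```text
time_s: 30.9
tool_pos: [0.6105, 0.0892, 0.0416]
tool_rot: [-180.0, 0.0, 175.7]
force: [0.7, 1.5, 0.2]
grip_width: 0.0005
```

Emit:
{"op": "drive_tool", "data": {"moves": "0 -0.0005 0 0 -1; 0 -0.001 0 0 -1; 0 -0.0015 0 0 -1; 0 -0.002 0 0 -1; 0 -0.002 0 0 -1; 0 -0.002 0 0 -1; 0 -0.002 0 0 -1; 0 -0.002 0 0 -1"}}

```text
time_s: 31.7
tool_pos: [0.6103, 0.0873, 0.0416]
tool_rot: [-180.0, -0.0, 175.7]
force: [0.0, 1.3, 0.3]
grip_width: 0.0
```

Emit:
{"op": "drive_tool", "data": {"moves": "0 -0.0005 0 0 -1; 0 -0.001 0 0 -1; 0 -0.0015 0 0 -1; 0 -0.002 0 0 -1; 0 -0.002 0 0 -1; 0 -0.002 0 0 -1; 0 -0.002 0 0 -1; 0 -0.002 0 0 -1"}}

```text
time_s: 32.5
tool_pos: [0.6102, 0.0868, 0.0416]
tool_rot: [179.9, 0.0, 175.8]
force: [0.8, 5.6, 0.3]
grip_width: 0.0005
```

Emit:
{"op": "drive_tool", "data": {"moves": "0 -0.0005 0 0 -1; 0 -0.001 0 0 -1; 0 -0.0015 0 0 -1; 0 -0.002 0 0 -1; 0 -0.002 0 0 -1; 0 -0.002 0 0 -1; 0 -0.002 0 0 -1; 0 -0.002 0 0 -1"}}

```text
time_s: 33.3
tool_pos: [0.6102, 0.0866, 0.0417]
tool_rot: [179.8, 0.0, 175.9]
force: [1.4, 7.8, -0.7]
grip_width: 0.0004
```

Emit:
{"op": "drive_tool", "data": {"moves": "0 0.004 0 0 -1; 0 0.02 0 0 -1; 0 0.03 -0.02 0 -1; 0.01 0.03 -0.05 0 -1; 0.03 0.03 -0.09 0 -1; 0.05 0.03 -0.12 0 -1; 0.05 0.03 -0.13 0 -1; 0.05 0.03 -0.13 0 -1"}}

```text
time_s: 34.1
tool_pos: [0.5636, 0.1173, 0.1733]
tool_rot: [179.9, 0.2, 175.8]
force: [-0.4, 0.2, -0.1]
grip_width: 0.0003
```

Run:
```python
from rk import *
s=get_obs();print(s['tool_pos'],s['force'])
T=wristT();p,d=read_camera("wrist")
for r in pinpoint("wrist","latch_knob")[:2]:
    w=onz("wrist",r["uv"],.0595,T); print(np.round(r["uv"],1),round(r["conf"],2),w.round(4),rf(w))
for r in pinpoint("wrist","slab")[:4]:
    w=onz("wrist",r["uv"],0,T); print("slab",np.round(r["uv"],1),round(r["conf"],2),w.round(4),rf(w))
a=cv2.resize(p[130:260,140:335],(780,520),interpolation=cv2.INTER_CUBIC)
cv2.imwrite("pics/w9.png",cv2.cvtColor(a,cv2.COLOR_RGB2BGR))
```

```text
[0.5636181  0.11726042 0.17328358] [-0.38642466  0.18273159 -0.07438914]
[219.9 231. ] 0.59 [0.6112 0.0706 0.0595] [-0.00322413  0.06003005]
[ 64.2 192.2] 0.4 [ 0.5535 -0.0916  0.0595] [-0.04885908 -0.10599308]
slab [ 6.  90.3] 0.86 [ 0.4391 -0.1729  0.    ] [-0.15696427 -0.19537293]
slab [374.1 194.3] 0.73 [0.6016 0.266  0.    ] [-0.02713108  0.25421215]
slab [256.1  29.2] 0.66 [0.3994 0.1272 0.    ] [-0.21857029  0.10092383]
```

Run:
```python
from rk import *
T=wristT();c=calibration("wrist");K=np.array(c["intrinsics"]);k=c["k1"]
p,d=read_camera("wrist");ys=[]
for _ in range(3):
    read_camera("wrist")
    for r in pinpoint("wrist","latch_knob")[:1]: ys.append(rf(onz("wrist",r["uv"],.0595,T)).round(4).tolist())
print(ys)
Rm=R.from_euler('z',-4.2,degrees=True).as_matrix()[:2,:2]
def pr(x,y,z):
    w=np.r_[Rm@[x,y]+[.610,.0105],z,1];q=np.linalg.inv(T)@w;a=np.array([q[0],-q[1]])/-q[2];a*=1+k*(a@a);return (K@np.r_[a,1])[:2]
g=p.mean(2);h=cv2.cvtColor(p,cv2.COLOR_RGB2HSV)[...,1]
for y in np.arange(.02,.14,.004):
    print(round(y,3),[(int(g[v,u]),int(h[v,u])) for x in (-.012,-.009,-.006) for u,v in [pr(x,y,.018).round().astype(int)]])
```

```text
[[-0.0048, 0.0617], [-0.0053, 0.0601], [-0.0043, 0.0612]]
0.02 [(123, 132), (104, 132), (66, 92)]
0.024 [(121, 132), (104, 133), (66, 92)]
0.028 [(117, 140), (98, 139), (66, 90)]
0.032 [(118, 139), (84, 144), (62, 105)]
0.036 [(94, 136), (144, 19), (145, 25)]
0.04 [(56, 73), (148, 23), (151, 25)]
0.044 [(57, 70), (148, 23), (153, 23)]
0.048 [(55, 72), (148, 25), (154, 13)]
0.052 [(57, 63), (141, 21), (120, 10)]
0.056 [(58, 66), (69, 50), (49, 72)]
0.06 [(60, 64), (61, 53), (54, 77)]
0.064 [(57, 67), (82, 45), (55, 76)]
0.068 [(57, 57), (115, 30), (149, 23)]
0.072 [(53, 74), (116, 29), (151, 24)]
0.076 [(54, 70), (114, 34), (152, 24)]
0.08 [(61, 63), (125, 25), (152, 18)]
0.084 [(56, 63), (102, 37), (142, 21)]
0.088 [(120, 133), (115, 137), (66, 151)]
0.092 [(121, 131), (120, 136), (91, 142)]
0.096 [(119, 133), (122, 132), (79, 145)]
0.1 [(122, 132), (118, 140), (76, 143)]
0.104 [(119, 136), (121, 135), (79, 141)]
0.108 [(117, 138), (120, 136), (75, 151)]
0.112 [(117, 135), (120, 137), (93, 143)]
0.116 [(119, 135), (118, 140), (90, 143)]
0.12 [(119, 141), (117, 145), (82, 148)]
0.124 [(54, 70), (115, 23), (146, 17)]
0.128 [(116, 143), (117, 130), (124, 117)]
0.132 [(115, 144), (118, 138), (117, 141)]
0.136 [(115, 143), (117, 141), (121, 132)]
```

The bar spans rack y 35–86 mm, and closed should be 37–87 mm. So the latch is fully shut, and the arm is clear of everything.

```bash
python3 -c "
from cell import *
print(get_obs()['time_s'],get_obs()['force']);print(sign_off())"
```

```text
34.6 [ 0.15712604 -0.34987235  0.39559186]
the job is handed in; nothing more can be done
None
```

The slab is home in the slot with the latch closed across it, and I signed off at 34.6 s; sign-off reported no verdict.

- **Method:** I pushed the large white slab sideways until it lay flat against the fence. Two spread fingers then pushed its near edge into the slot until it met the back stop. Last, the closed fingers slid the latch knob across.
- **Slab home:** It stopped solidly at the predicted position (TCP about 11 mm in front of the mouth). The highest wrist reading there was about 17 N in total, 13 N of it along the push.
- **Latch closed:** It stopped solidly at about 8 N. From the wrist camera, the bar spans rack y 35–86 mm (fully closed is 37–87) and the knob is at about 61 mm (nominal 62).
- **Bystanders:** The spare jar still stood in place in the later pictures. The arm never worked near the mortar, pestle or funnel, and I did not re-measure any of the four.
- **Checks that failed or disagreed:**
  - The last picture could not be viewed because the limit of 12 was reached, so the final latch check is numeric only.
  - Early network estimates of the knob and rack were up to about 1–2 cm off, so I used edge measurements and contact instead.
  - The slab cannot be measured directly under the rack, so its home position rests on where the fingers stopped and on the latch passing freely.

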